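# Open the glue press to the marker and hold it

### The job

Get the spring-loaded glue press ready for the next part: first, with the press still parked, press the blue nozzle cap of the spray bottle right down and let it spring up again, to give the balsa plate its puff of activator. Then push in the orange lock button on the black grip head, draw the telescoping arm out until its brass pointer stands at the white line of the red marker on the scale, and finish while still holding it there against its spring, so that the part can be slipped in. Leave the marker as it is set and the other things on the bench alone.

Things in the scene. Friction and masses are not known exactly. Their poses are not given: they have to be found in the camera images.
- press: fixed spring-loaded glue press: aluminium bed (x -85 to +160 mm, 58 wide, 12 high), green fixed jaw 84 mm high with a balsa plate clipped on, green tube behind it, steel scale rail 20 mm high along the +y side. Origin: on the bench under the jaw's face. x: horizontal, the way the arm draws out; y: horizontal, to the side of scale and orange button; z up
- press_arm (a joint): how far the telescoping arm (steel bar, dark moving jaw, black grip head) is drawn out along the press's x, m: 0 parked, 0.100 end stop. A spring pulls it back: 2.5 N parked, 4.5 N at 80 mm; it runs back when let go. Parked, a tooth locks it (1.5 mm play) unless the lock button is held in; beyond about 6 mm the tooth is out of its notch and the arm runs freely
- grip_head: black upright grip head of the arm, 26 mm along the press's x, 32 along its y, top 90 mm above the bench; moving jaw plate (44 mm wide, 88 high) on its fixed-jaw side. Orange lock button on its +y side, ribbed rubber pad 1.5 mm thick on its -y side. Origin: on the bench under its middle (x = 51 mm, y = 0 in the press's frame when parked); axes as the press
- grip (a point): middle of the grip head at the lock button's height, 70 mm above the bench, where it is pinched from above across the press's y; travels with the head. Over button and pad it measures 43 mm with the button out (y -17.5 to +25.5 mm), 37 mm with it in
- lock_button (a joint): orange sprung lock button, 21 mm across, on the grip head's +y side; moves along the press's -y, m: 0 out (locked), 0.006 fully in; the arm is free from about 0.004. 2 N to start it, 6.3 N fully in; springs out when let go. Pinching the head between two fingers across y pushes it in
- button_face (a point): middle of the outer face of the lock button
- pointer (a point): tip of the small brass pointer at the foot of the grip head, over the inner edge of the scale, level along x with the middle of the head; it travels with the head
- marker (a joint): position along the scale of the red sliding marker, in m: equals the value of joint press_arm at which the pointer stands at the marker's white line. It is stiff and stays as it was set.
- marker_line (a point): inner end of the white line on the red marker clip (12 mm long, top 26 mm above the bench) that straddles the scale rail; the pointer is to stand level with it along the press's x
- sprayer: white spray bottle with a blue band, 45 mm across, held by a clip on a steel plate screwed to the bench (64x72 mm); it never moves. Origin: on the bench under the bottle's axis, z up, +y the way the nozzle points (at the balsa plate)
- nozzle_cap (a joint): sprung blue nozzle cap on top of the spray bottle, value in m: 0 up, 0.007 fully down. 2 N to start it, 4.8 N fully down; it springs up when let go.
- cap_top (a point): centre of the top of the nozzle cap, which is 26 mm across; 127 mm above the bench when up
- glue_bottle: cream squeeze bottle with yellow nozzle, 62 mm wide, 171 mm high; stands by, to be left alone; origin on its underside or axis near its middle
- try_square: try square with a dark wooden stock, 115x168x17 mm; stands by, to be left alone; origin on its underside or axis near its middle
- c_clamp: small dark G-clamp lying on its side, 144x98x20 mm; stands by, to be left alone; origin on its underside or axis near its middle
- sanding_block: cork sanding block, 60x105x33 mm; stands by, to be left alone; origin on its underside or axis near its middle
- pin_tin: round red tin, 62 mm wide, 24 mm high; stands by, to be left alone; origin on its underside or axis near its middle
- peg_0: wooden clothes peg, 15x72x12 mm; stands by, to be left alone; origin on its underside or axis near its middle
- peg_1: yellow clothes peg, 15x72x12 mm; stands by, to be left alone; origin on its underside or axis near its middle
- jar_lid: grey tin jar lid, 41 mm wide, 8 mm high; stands by, to be left alone; origin on its underside or axis near its middle
Mind the look-alikes: they are no part of the job. Of the things that look like the sprayer, the larger one is meant.

How it is judged:
By the outcome, as a careful person would: the job done as asked, in the order asked, and still so for the second after the job is handed in, while the arm keeps its last pose, push and grip.
It also fails if it takes over 40 s, if anything falls off the work surface, if the arm or the gripper's body presses on something with over 40 N, if the wrist force passes 120 N, or if a joint passes its speed limit or range.

### The arm

A 6-joint arm with a two-finger parallel gripper is mounted at the origin on a cart in front of the work surface, level with it; the furniture and walls round the work are solid. World frame = base frame: x ahead of the robot, y to its left, z up, the work surface at z = 0. Lengths are in m, angles in rad, forces in N, time in s.
With the tool pointing down it reaches from about 0.4 to 0.825 m from the base axis. Payload 7 kg.
Tool frame: the origin (TCP) lies between the finger pads; the fingertips stand 22 mm ahead of it and the grasp point (between the pads) lies 3 mm ahead of it (arm.tip_reach is the distance from the TCP to the fingertips, in m); z points along the fingers, y is the line along which they close (so a half turn about z gives the same grasp; the last joint's range is limited). The gripper opens to 88 mm and grips with 3 to 60 N. Pads are 19 mm wide; open, the fingers measure 130 mm over their backs; the gripper's body (78 mm by 193 mm) begins 47 mm behind the grasp point.
Start: joints at [-0.995, 0.359, 0.012, 0, -1.224, -0.288], TCP at [0.192, -0.647, 0.228] pointing down, gripper open.
Joint ranges: [-3.07, 3.07], [-1.43, 2.12], [-1.02, 1.25], [-3.03, 1.67], [-3.05, -0], [-3.03, 3.03]. Speed limits (rad/s): [2.39, 2.39, 3.01, 3.14, 3.14, 3.14].

### API

Orientations are given as [roll, pitch, yaw] about the fixed x, y, z axes, in that order (R = Rz(yaw) Ry(pitch) Rx(roll)).
In Python, from station import arm, viewer gives the robot as it stands. The module is installed in compiled form; this text tells all that it offers.
- The arm moves only by the tool apply_moves, never from a script. Its argument "commands" is a list that holds one entry, the list of rows, each a list of 5 numbers: the closure, from -1 (fully open) to 1 (shut), then the shift along the world's x, y, z as a fraction of full scale, then the turn about the world's z as a fraction of full scale. In form: [[[fingers, tx, ty, tz, yaw], ...]]. A call has 1 to 12 rows; each row shifts and turns the commanded pose from where the row before left it; what a row does not reach is not made up. Full scale, the value 1, is 20 cm for a shift and pi rad for a turn. A row lasts 1/10 s, in which the tool goes at most 50 mm and 8.59 degrees, less where a joint would pass 70% of its speed; a pose out of reach is approached as far as the arm can. A call with a number of a shift or a turn outside -1 to 1 is refused whole. A call with a gripper value outside its range is refused whole. The fingers move at their own pace and stop on an object; "force" is the grip in N (left out, the last holds). Time passes only in rows, so rows that do not move let the fingers close. It gives the time, the measured TCP pose, the force, the opening and the grip force at its end, in the units of the state.
- arm.get_state(): the state, without advancing time (a new reading comes with each control period).
- viewer.grab_frame(name): name is "scene" or "top"; returns a dict with "image" (420x560x3 uint8, blue, green, red), "mtx" (3x3 intrinsics, pixels), "k1" (the pictures are not rectified: a ray, as slopes to the right and down, at radius r is drawn at 1 + k1 r^2 times it, then the intrinsics apply), "rvec" (rotation vector, rad) and "tvec" (3), from world to camera coordinates, as OpenCV has them. Camera axes: x right, y down, z forward; pixel columns grow to the right and rows downward; lengths in m; the calibration is good to about 2 mm. A picture is of the moment at which its call begins. There is no depth.
- arm.job_done(): hands the job in; it is judged then, once.
The state is a dict: "t": time; "q": joint angles; "qd": joint speeds; "joint_efforts": joint torques, N m; "eef_pos": TCP position; "ee_rot": TCP orientation; "force": force on the tool from outside, world axes, zero at the start; "moment": the same for the moment, N m; "width": finger opening in m; "gripper_force": force on a finger pad.
Only numpy, scipy, OpenCV 4.12 (cv2) and the standard library are available. Lean on these libraries where they do the work, as an engineer would, in place of code of your own. Each camera call takes 0.05 s, during which the arm holds its last target. There are 200 camera calls.

## Working session

There is one attempt and no reset: what is moved stays moved. The work goes in short steps, Python scripts to look and compute and a tool call to move; the robot and the scene stay as the last step left them, time stands still between calls to the robot, and variables do not carry over. Pictures are saved under pics/ and viewed, at most 10 in all, crops included, and the job is handed in when it is done.

Besides the shell and the picture viewer there is one more tool, called after "Call:" by a JSON object that holds its "op" and its "data". apply_moves: Moves the arm, as the interface text tells. Shift numbers are shares of 20 cm and turn numbers shares of pi rad, none past 1 either way. Its arguments: {"type":"object","properties":{"commands":{"type":"array","items":{"type":"array","items":{"type":"array","items":{"type":"number"}}}},"force":{"type":"number"}},"required":["commands"]}

```bash
mkdir -p pics; cat > h.py <<'E'
import cv2,numpy as np,pickle
from station import arm,viewer
def grab(tag):
    d={}
    for n in("scene","top"):
        f=viewer.grab_frame(n);d[n]=f;cv2.imwrite(f"pics/{tag}_{n}.png",f["image"])
    pickle.dump(d,open(f"{tag}.pkl","wb"));return d
def load(tag): return pickle.load(open(f"{tag}.pkl","rb"))
def ray(f,uv):
    K=np.array(f["mtx"],float);R,_=cv2.Rodrigues(np.array(f["rvec"],float));t=np.array(f["tvec"],float).ravel()
    xd=(uv[0]-K[0,2])/K[0,0];yd=(uv[1]-K[1,2])/K[1,1]
    rd=np.hypot(xd,yd);r=rd
    for _ in range(50): r=rd/(1+f["k1"]*r*r)
    s=r/rd if rd>0 else 1
    return -R.T@t, R.T@np.array([xd*s,yd*s,1.])
def onz(f,uv,z):
    o,d=ray(f,uv);return o+d*(z-o[2])/d[2]
def tri(fa,ua,fb,ub):
    o1,d1=ray(fa,ua);o2,d2=ray(fb,ub)
    s=np.linalg.lstsq(np.c_[d1,-d2],o2-o1,rcond=None)[0]
    p,q=o1+s[0]*d1,o2+s[1]*d2
    return (p+q)/2,np.linalg.norm(p-q)
def proj(f,P):
    K=np.array(f["mtx"],float)
    return cv2.projectPoints(np.array(P,float).reshape(-1,1,3),np.array(f["rvec"],float),np.array(f["tvec"],float),K,np.array([f["k1"],0,0,0,0],float))[0].reshape(-1,2)
E
python3 - <<'E'
from h import *
d=grab("a")
for n in d: print(n,ray(d[n],(280,210)),d[n]["mtx"][0][0],d[n]["k1"])
print(arm.get_state())
E
```

```text
scene (array([-0.26206661,  0.65463429,  1.09571565]), array([ 0.547724  , -0.45151344, -0.70448993])) 384.694618896538 -0.08797695004627894
top (array([ 0.17536289, -0.14643752,  1.7520153 ]), array([ 0.17233424,  0.10399706, -0.97955654])) 497.0347226975416 -0.09195936754407762
{'t': 0.1, 'q': array([-9.94892300e-01,  3.59352894e-01,  1.11663844e-02, -2.95061236e-04,
       -1.22409147e+00, -2.88068110e-01]), 'qd': array([-0.00018181, -0.00196137,  0.00151062,  0.00080008,  0.00019777,
        0.00013302]), 'joint_efforts': array([-2.48663673e-03, -5.84164381e+01,  2.93748665e+01,  7.01536149e+00,
        1.01639368e-02, -7.06188030e-05]), 'eef_pos': array([ 0.19145026, -0.64684061,  0.22760138]), 'ee_rot': array([ 3.14009325e+00, -1.55013861e-04, -2.85385709e+00]), 'force': array([-0.7269736 , -0.6839143 , -0.63453659]), 'moment': array([ 0.07744187, -0.04720551, -0.01196867]), 'gripper_force': 0.0, 'width': 0.08783468228133716}
```

View pics/a_scene.png

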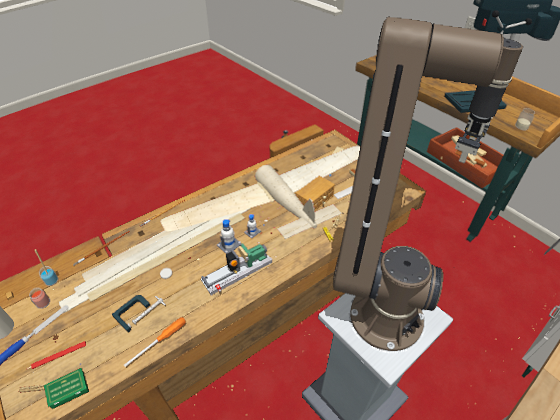

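View pics/a_top.png

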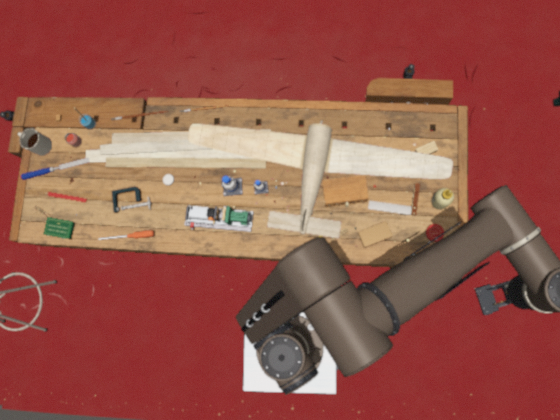

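The scene picture shows the press at about (237,265). There are two sprayer-like bottles, at (227,232) and (251,222). In the top picture the press is at (218,217) and the bottles are at (231,184) and (259,186). The one at scene (227,232) looks larger, so I'll check it in enlarged crops.

```bash
python3 - <<'E'
from h import *
d=load("a")
c=d["scene"]["image"][210:300,190:285];c=cv2.resize(c,None,fx=6,fy=6,interpolation=cv2.INTER_CUBIC)
cv2.imwrite("pics/c1.png",c)
c=d["top"]["image"][168:236,178:278];c=cv2.resize(c,None,fx=8,fy=8,interpolation=cv2.INTER_CUBIC)
cv2.imwrite("pics/c2.png",c)
E
```

```text
(no output)
```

View pics/c1.png

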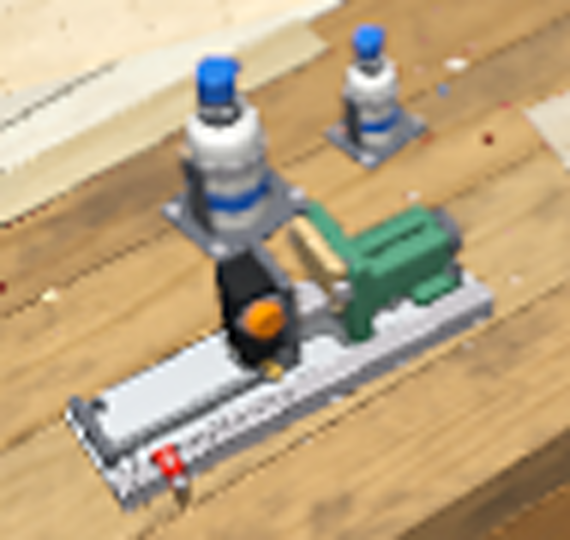

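View pics/c2.png

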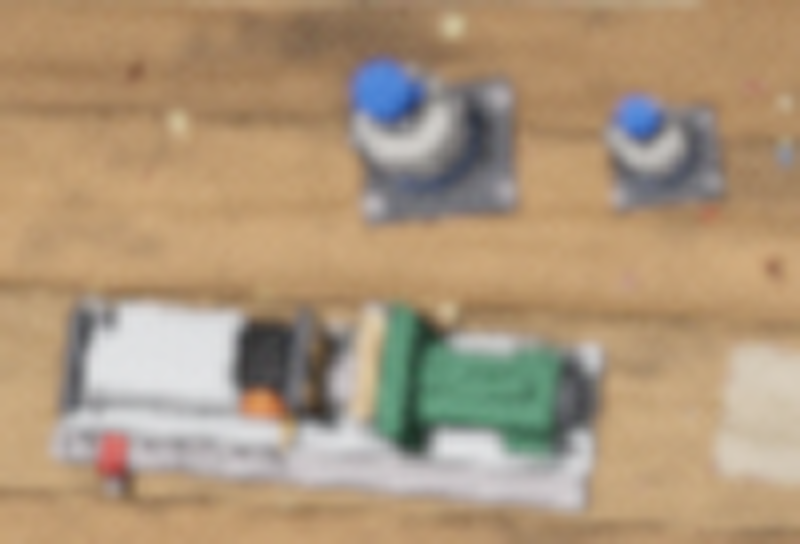

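The crop confirms two candidates. The larger bottle has its cap at scene (226,222) and top (226,179). The smaller one has its cap at scene (251,217) and top (258,183). The left one is clearly larger, and its nozzle faces the press, so it's the sprayer. The orange button is at scene (234,263), the brass pointer at about (235,272), and the red marker at (218,287) in scene and (192,225) in top.

```bash
cat >> h.py <<'E'
BOX={"scene":(205,195,300,290),"top":(165,175,240,280)} # r0,c0,r1,c1
def blob(f,n,lo,hi,box=None,amin=3):
    r0,c0,r1,c1=box or BOX[n]
    im=cv2.resize(f["image"][r0:r1,c0:c1],None,fx=4,fy=4,interpolation=cv2.INTER_CUBIC)
    h=cv2.cvtColor(im,cv2.COLOR_BGR2HSV);m=cv2.inRange(h,lo,hi)
    k,_,s,c=cv2.connectedComponentsWithStats(m)
    return sorted([(s[i,4]/16,((c[i]+.5)/4-.5+(c0,r0)).round(2),np.array([s[i,0]/4+c0,s[i,1]/4+r0,s[i,2]/4,s[i,3]/4]).round(1)) for i in range(1,k) if s[i,4]/16>amin],key=lambda a:-a[0])
COL={"blue":((105,150,120),(122,255,255)),"orange":((5,190,170),(16,255,255)),"red":((174,150,100),(180,255,255)),"red0":((0,170,120),(3,255,255)),"green":((65,80,40),(88,255,200)),"brass":((17,140,120),(28,255,255))}
E
python3 - <<'E'
from h import *
d=load("a")
for n in d:
    for c in COL:
        b=blob(d[n],n,*COL[c],amin=1)[:4];print(n,c,*b,sep="\n  ")
f=d["top"];s=d["scene"]
# bench-level corners of bed etc, top view crop px
for nm,uv,z in [("bedR-T",(600,345),.012),("bedR-B",(585,507),.0),("bedL-T",(80,300),.012),("bedL-B",(55,460),.02),("plateTL",(360,80),.003),("plateTR",(512,80),.003),("plateBR",(517,205),.003),("plateBL",(372,217),.003),("head TL",(245,322),.09),("head TR",(293,322),.09),("jawtopT",(312,308),.088),("greenjawT",(410,305),.084),("greenjawB",(385,445),.084),("railTL",(65,425),.02),("railR",(590,480),.02)]:
    u=(178+(uv[0]+.5)/8-.5,168+(uv[1]+.5)/8-.5);print(nm,onz(f,u,z).round(4))
E
```

```text
scene
  blue
  (np.float64(37.6875), array([225.6, 222.9]), array([223. , 220. ,   6.5,   7.2]))
  (np.float64(16.375), array([228.98, 243.13]), array([225. , 240.8,   9. ,   4.5]))
  (np.float64(15.25), array([250.97, 216.56]), array([249.5, 214.8,   4. ,   5. ]))
  (np.float64(5.8125), array([252.36, 230.69]), array([250.2, 230. ,   5.2,   2. ]))
scene
  orange
  (np.float64(10.4375), array([233.86, 263.3 ]), array([231.2, 260.8,   5.5,   5. ]))
scene
  red
scene
  red0
  (np.float64(8.625), array([217.62, 287.09]), array([215.5, 285.2,   5.2,   4.2]))
scene
  green
  (np.float64(258.0625), array([254.68, 253.58]), array([241.2, 244.2,  25.2,  22.8]))
scene
  brass
  (np.float64(8.5625), array([233.12, 261.95]), array([231.8, 260.8,   4. ,   4. ]))
  (np.float64(3.3125), array([235.1 , 271.07]), array([234.5, 270.5,   2.2,   2.2]))
  (np.float64(3.25), array([251.1 , 212.64]), array([249.2, 212.8,   4.8,   0.8]))
  (np.float64(1.125), array([220.15, 266.64]), array([219.8, 266.8,   1.8,   0.8]))
top
  blue
  (np.float64(24.875), array([225.96, 179.41]), array([223.2, 177. ,   6.8,   5.5]))
  (np.float64(5.6875), array([257.66, 182.86]), array([256.8, 182. ,   3. ,   2.5]))
top
  orange
top
  red
top
  red0
top
  green
  (np.float64(210.0), array([235.41, 216.26]), array([225.8, 207.5,  21.8,  16.2]))
top
  brass
bedR-T [0.4794 0.1374 0.012 ]
bedR-B [0.4077 0.1445 0.    ]
bedL-T [0.5014 0.3788 0.012 ]
bedL-B [0.4263 0.3846 0.02  ]
plateTL [0.6054 0.2537 0.003 ]
plateTR [0.6045 0.1826 0.003 ]
plateBR [0.5459 0.1787 0.003 ]
plateBL [0.5409 0.2458 0.003 ]
head TL [0.4766 0.2809 0.09  ]
head TR [0.4765 0.2596 0.09  ]
jawtopT [0.483  0.2519 0.088 ]
greenjawT [0.4848 0.2095 0.084 ]
greenjawB [0.4235 0.2185 0.084 ]
railTL [0.4423 0.3807 0.02  ]
railR [0.4171 0.1392 0.02  ]
```

```bash
python3 - <<'E'
from h import *
d=load("a");f=d["top"];s=d["scene"]
# cap body centre
print("cap mid",tri(s,(225.6,222.9),f,(225.96,179.41)), "cap top z.127 from top px",onz(f,(225.96,179.41),.123))
print("small cap",tri(s,(250.97,216.56),f,(257.66,182.86)))
bt=onz(s,(233.5,263.1),.07);print("button z.07 scene",bt)
ot=blob(f,"top",(3,120,120),(20,255,255),(214,206,224,218),1);print(ot)
for n in d: 
  b=blob(d[n],n,(0,130,90),(5,255,255),{"scene":(278,205,296,226),"top":(220,186,232,197)}[n],1);b2=blob(d[n],n,(165,130,90),(180,255,255),{"scene":(278,205,296,226),"top":(220,186,232,197)}[n],1);print(n,"red",b,b2)
print("green centroid", )
print("pointer z.022",onz(s,(235.1,271.1),.022))
print("marker top",onz(s,(217.62,287.09),.024))
# bed/rail edges by bright mask
r0,c0,r1,c1=195,180,236,260
im=cv2.resize(f["image"][r0:r1,c0:c1],None,fx=4,fy=4,interpolation=cv2.INTER_CUBIC)
h=cv2.cvtColor(im,cv2.COLOR_BGR2HSV);m=cv2.inRange(h,(0,0,140),(180,50,255))
k,l,st,_=cv2.connectedComponentsWithStats(m);i=1+st[1:,4].argmax()
g=np.where(l>0)[::1]
low=[]
for c in range(0,l.shape[1],2):
    rr=np.where(m[:,c]>0)[0]
    if len(rr)>8: low.append(((c+.5)/4-.5+c0,(rr.max()+.5)/4-.5+r0))
P=np.array([onz(f,u,.0)[:2] for u in low])
vx=cv2.fitLine(P.astype(np.float32),cv2.DIST_HUBER,0,.001,.001).ravel();print("lower edge z0",vx,np.degrees(np.arctan2(vx[1],vx[0])),P[:,1].min(),P[:,1].max())
E
```

```text
cap mid (array([0.57025172, 0.21505613, 0.118298  ]), np.float64(0.00027791778291160797)) cap top z.127 from top px [0.56922309 0.2141138  0.123     ]
small cap (array([0.56513294, 0.11021098, 0.08496212]), np.float64(0.0009004599286850869))
button z.07 scene [0.44121594 0.2762362  0.07      ]
[(np.float64(12.25), array([210.7 , 217.92]), array([208.8, 216.8,   5.2,   3.5]))]
scene red [(np.float64(15.3125), array([217.6 , 286.56]), array([215.2, 284.2,   5.5,   5.2]))] []
top red [(np.float64(4.875), array([191.46, 225.33]), array([190.5, 223.8,   2.8,   3.2]))] []
green centroid
pointer z.022 [0.44244654 0.27394153 0.022     ]
marker top [0.42467259 0.35665016 0.024     ]
lower edge z0 [0.0950189  0.9954755  0.41474771 0.24020813] 84.547585 0.13880806318520877 0.39204710244733576
```

Call:
{"op": "apply_moves", "data": {"commands": [[[1,0,0,0.2,0],[1,0,0,0.2,0],[1,0,0,0.2,0],[1,0.172,0.11,0,0.042],[1,0.172,0.11,0,0.042],[1,0.172,0.11,0,0.042],[1,0.172,0.11,0,0.042],[1,0.172,0.11,0,0.042],[1,0.172,0.11,0,0.042],[1,0.172,0.11,0,0.042],[1,0.172,0.11,0,0.042],[1,0.172,0.11,0,0.042]]], "force": 20}}

```text
t: 1.3
eef_pos: [0.5024, -0.4479, 0.3481]
ee_rot: [3.141, 0.0, -1.661]
force: [-0.1, 0.5, -0.0]
width: 0.0013
gripper_force: 0.0
```

Call:
{"op": "apply_moves", "data": {"commands": [[[1,0.03,0.22,0,0],[1,0.03,0.22,0,0],[1,0.03,0.22,0,0],[1,0.03,0.22,0,0],[1,0.03,0.22,0,0],[1,0.03,0.22,0,0],[1,0.03,0.22,0,0],[1,0.03,0.22,0,0],[1,0.03,0.22,0,0],[1,0.03,0.22,0,0],[1,0.03,0.22,0,0],[1,0.03,0.22,0,0]]]}}

```text
t: 2.5
eef_pos: [0.5728, 0.0806, 0.3483]
ee_rot: [3.141, 0.0, -1.666]
force: [1.7, -0.4, -1.1]
width: 0.0005
gripper_force: 0.0
```

Call:
{"op": "apply_moves", "data": {"commands": [[[1,-0.004,0.223,0,0],[1,-0.004,0.223,0,0],[1,-0.004,0.223,0,0],[1,0,0,-0.22,0],[1,0,0,-0.22,0],[1,0,0,-0.22,0],[1,0,0,-0.2,0],[1,0,0,-0.08,0],[1,0,0,0,0],[1,0,0,0,0]]]}}

```text
t: 3.5
eef_pos: [0.5711, 0.2127, 0.1609]
ee_rot: [-3.141, -0.0, -1.666]
force: [-0.1, -0.3, 0.6]
width: 0.0004
gripper_force: 0.0
```

```bash
python3 - <<'E'
from h import *
d=grab("b")
st=arm.get_state();print(st["eef_pos"],st["force"])
a=cv2.resize(d["scene"]["image"][190:290,180:280],None,fx=4,fy=4,interpolation=cv2.INTER_CUBIC)
b=cv2.resize(d["top"]["image"][140:240,170:270],None,fx=4,fy=4,interpolation=cv2.INTER_CUBIC)
cv2.imwrite("pics/b.png",np.hstack([a,b]))
E
```

```text
[0.57166761 0.21307117 0.16212828] [-0.07101627 -0.79394291  0.9766307 ]
```

View pics/b.png

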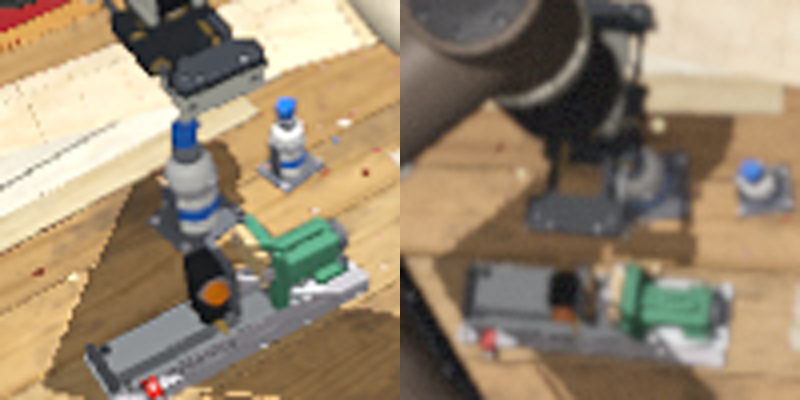

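The left half shows the closed fingers directly above the cap of the larger bottle, at crop (185,125). Now I'll press down in steps.

Call:
{"op": "apply_moves", "data": {"commands": [[[1,0,0.003,-0.05,0],[1,0,0.003,-0.025,0],[1,0,0,-0.015,0],[1,0,0,0,0]]]}}

```text
t: 4.0
eef_pos: [0.5705, 0.2136, 0.1419]
ee_rot: [3.141, -0.001, -1.666]
force: [-0.7, 0.3, -0.1]
width: 0.0004
gripper_force: 0.0
```

Call:
{"op": "apply_moves", "data": {"commands": [[[1,0,0,-0.01,0],[1,0,0,-0.01,0],[1,0,0,0,0]]]}}

```text
t: 4.3
eef_pos: [0.5707, 0.2137, 0.1382]
ee_rot: [3.141, -0.0, -1.666]
force: [-0.7, 0.1, -0.4]
width: 0.0005
gripper_force: 0.0
```

```bash
python3 - <<'E'
from h import *
d=grab("c")
print(arm.tip_reach)
for _ in range(3):
  st=arm.get_state();print(st["eef_pos"],st["force"],st["moment"]);viewer.grab_frame("scene")
print(blob(d["scene"],"scene",*COL["blue"]))
a=cv2.resize(d["scene"]["image"][200:270,190:270],None,fx=6,fy=6,interpolation=cv2.INTER_CUBIC)
cv2.imwrite("pics/c.png",a)
E
```

```text
0.022
[0.57078748 0.21379444 0.1384662 ] [-0.52786974  0.3477376   0.35414745] [ 0.0628182   0.06946745 -0.03048189]
[0.57079796 0.21377588 0.138514  ] [-0.55313066 -0.06757975 -0.44832959] [ 0.04006121  0.04604472 -0.00313462]
[0.57084218 0.21378485 0.13856715] [ 0.6569689  -1.0018994   0.37420312] [ 0.06386597  0.10428166 -0.06345223]
[(np.float64(16.4375), array([229.22, 243.  ]), array([225.2, 240.2,   9.2,   5. ])), (np.float64(12.875), array([251.03, 216.81]), array([249.5, 215. ,   4. ,   4.8])), (np.float64(7.0), array([223.52, 224.07]), array([223. , 221.5,   2.5,   5.5])), (np.float64(5.625), array([252.36, 230.7 ]), array([250.2, 230. ,   5.2,   2. ]))]
```

View pics/c.png

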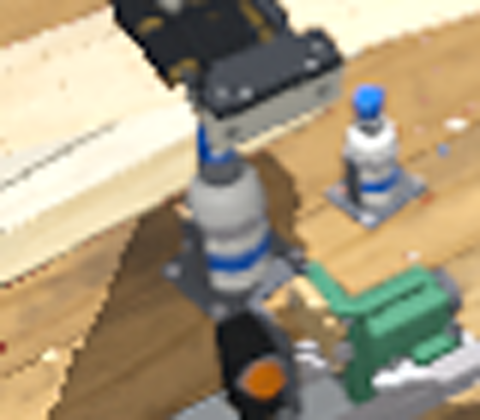

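```bash
python3 - <<'E'
from h import *
d=load("c");f=d["scene"]
y=np.array([-.9955,.095,0]);x=np.array([.095,.9955,0]);t=np.array([.5708,.2138,.1165])
P={"tip":t,"tip+y21":t+.021*y,"tip-y21":t-.021*y,"tip+x9.5":t+.0095*x,"tip-x9.5":t-.0095*x,"tip up66":t+[0,0,.066],"body corner+y":t+[0,0,.066]+.0965*y+.039*x,"b2":t+[0,0,.066]+.0965*y-.039*x,"b3":t+[0,0,.066]-.0965*y+.039*x,"bodyx":t+[0,0,.066]+.039*y+.0965*x}
for k,v in P.items(): u=proj(f,v)[0]; print(k,u.round(1),((u-[190,200])*6).round())
print(proj(f,[.5702,.2150,.127]), proj(load("a")["top"],[.5702,.2150,.123]))
E
```

```text
tip [225.8 223. ] [215. 138.]
tip+y21 [228.7 226.6] [232. 160.]
tip-y21 [223.  219.4] [198. 116.]
tip+x9.5 [223.4 224.1] [201. 145.]
tip-x9.5 [228.2 221.9] [229. 131.]
tip up66 [223.8 209.6] [203.  57.]
body corner+y [227.4 232. ] [225. 192.]
b2 [248.4 222. ] [351. 132.]
b3 [200.9 197.9] [ 65. -12.]
bodyx [203.2 228.5] [ 79. 171.]
[[225.32791547 221.17047135]] [[225.71571695 179.13547738]]
```

Call:
{"op": "apply_moves", "data": {"commands": [[[1,0,0,-0.01,0],[1,0,0,-0.01,0],[1,0,0,0,0]]]}}

```text
t: 4.85
eef_pos: [0.5706, 0.2137, 0.1341]
ee_rot: [3.141, -0.0, -1.666]
force: [-0.7, -1.4, -0.1]
width: 0.0005
gripper_force: 0.0
```

```bash
python3 - <<'E'
from h import *
d=grab("d")
for t in "abcd": print(t,blob(load(t)["scene"],"scene",*COL["blue"],box=(212,218,232,236)))
st=arm.get_state();print(st["eef_pos"],st["force"],st["q"],st["joint_efforts"])
cv2.imwrite("pics/d2.png",np.hstack([cv2.resize(load(t)["scene"]["image"][205:240,210:240],None,fx=8,fy=8,interpolation=cv2.INTER_CUBIC) for t in "abcd"][1:]))
E
```

```text
a [(np.float64(37.6875), array([225.6, 222.9]), array([223. , 220. ,   6.5,   7.2]))]
b [(np.float64(32.25), array([225.6 , 223.29]), array([223.2, 220.2,   6. ,   6.8]))]
c [(np.float64(7.0), array([223.52, 224.07]), array([223. , 221.5,   2.5,   5.5]))]
d [(np.float64(4.4375), array([223.27, 223.54]), array([223. , 221.8,   1.5,   5. ]))]
[0.57073112 0.21373836 0.13432157] [-0.15488512  0.21400408 -0.00134947] [ 6.78501309e-01  3.27277910e-01 -2.62930082e-01  2.52597852e-05
 -9.80846759e-01 -7.74004813e-01] [-4.19156582e-03 -5.22306347e+01  2.57693034e+01  6.15419090e+00
 -2.36391532e-02 -2.82350220e-04]
```

View pics/d2.png

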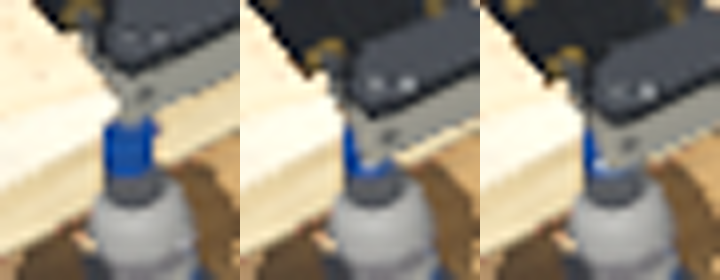

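```bash
python3 - <<'E'
from h import *
d=load("a")
t=np.array([.1915,-.6468,.2056]); yw=-2.854;y=np.array([np.sin(yw),-np.cos(yw),0]);x=np.array([np.cos(yw),np.sin(yw),0])
for n in d:
  print(n,proj(d[n],[t,t+.044*y,t-.044*y,t+.0965*y+[0,0,.066],t-.0965*y+[0,0,.066]]).round(1).tolist())
cv2.imwrite("pics/a2.png",np.hstack([cv2.resize(d["scene"]["image"][90:190,430:530],None,fx=4,fy=4,interpolation=cv2.INTER_CUBIC),cv2.resize(d["top"]["image"][250:350,460:560],None,fx=4,fy=4,interpolation=cv2.INTER_CUBIC)]))
E
```

```text
scene [[463.0, 158.8], [460.1, 164.5], [465.7, 153.2], [462.0, 157.5], [474.2, 133.3]]
top [[497.9, 292.5], [484.1, 296.7], [511.7, 288.3], [473.6, 301.9], [536.6, 282.5]]
```

View pics/a2.png

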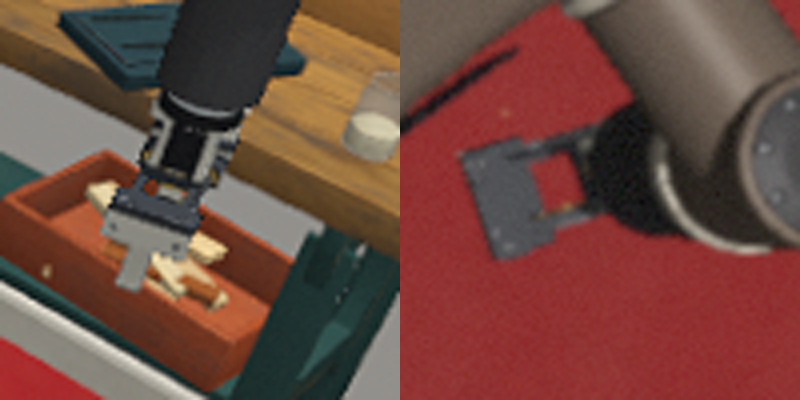

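```bash
python3 - <<'E'
from h import *
for t in "abcd":
    im=load(t)["scene"]["image"].astype(int)
    print(t)
    for c in (222,223,224,225,226): print(c,[tuple(map(int,im[r,c])) for r in range(217,231)])
E
```

```text
a
222 [(221, 238, 242), (225, 243, 246), (224, 245, 250), (218, 223, 226), (224, 211, 216), (206, 184, 194), (166, 166, 185), (139, 163, 185), (146, 181, 200), (144, 185, 203), (144, 184, 202), (151, 186, 202), (202, 205, 207), (233, 235, 234)]
223 [(223, 239, 243), (224, 244, 249), (210, 225, 231), (219, 162, 143), (235, 129, 34), (236, 129, 29), (192, 96, 21), (141, 62, 7), (117, 55, 27), (105, 66, 50), (102, 96, 97), (142, 140, 139), (105, 102, 100), (194, 198, 198)]
224 [(223, 240, 244), (222, 245, 251), (213, 182, 177), (230, 131, 52), (236, 134, 37), (237, 135, 41), (223, 128, 47), (171, 89, 30), (146, 72, 22), (149, 76, 27), (99, 75, 68), (152, 147, 144), (108, 101, 98), (95, 91, 90)]
225 [(221, 240, 244), (220, 245, 252), (234, 181, 170), (236, 132, 30), (235, 135, 41), (236, 137, 43), (240, 148, 60), (189, 104, 41), (150, 76, 23), (165, 83, 24), (110, 80, 72), (137, 134, 131), (104, 100, 97), (79, 73, 70)]
226 [(222, 241, 245), (220, 244, 253), (234, 182, 171), (236, 132, 31), (235, 136, 42), (236, 137, 44), (228, 133, 53), (173, 91, 35), (147, 74, 25), (163, 80, 24), (109, 
[... 2753 characters left out ...]
4, 103, 100), (149, 150, 150)]
224 [(76, 68, 65), (71, 70, 70), (108, 114, 116), (130, 139, 142), (136, 132, 128), (143, 121, 114), (156, 111, 93), (148, 95, 68), (186, 155, 138), (164, 108, 79), (111, 87, 78), (100, 95, 93), (92, 87, 84), (111, 108, 107)]
225 [(90, 81, 77), (68, 61, 58), (67, 66, 67), (118, 126, 127), (137, 149, 152), (140, 153, 156), (142, 146, 146), (148, 144, 141), (187, 179, 171), (174, 134, 113), (116, 94, 86), (97, 95, 92), (95, 91, 89), (89, 83, 80)]
226 [(96, 90, 85), (85, 78, 73), (54, 48, 46), (80, 82, 80), (136, 146, 148), (143, 154, 156), (142, 154, 156), (147, 160, 163), (134, 148, 151), (155, 130, 114), (114, 100, 91), (96, 92, 91), (95, 91, 87), (90, 84, 82)]
```

```bash
python3 - <<'E'
from h import *
d=load("d");y=np.array([-.9955,.095,0]);x=np.array([.095,.9955,0]);t=np.array([.5707,.2137,.1123])
for n in("scene","top"):
  f=d[n]
  for h in(.03,.066,.09): print(n,h,proj(f,[t+[0,0,h]+a*y+b*x for a,b in((.052,.039),(.052,-.039),(.0,.039),(0,-.039),(.0965,.039),(.0965,-.039))]).round(1).tolist())
a=cv2.resize(d["scene"]["image"][190:240,190:255],None,fx=6,fy=6,interpolation=cv2.INTER_CUBIC)
b=cv2.resize(d["top"]["image"][165:215,190:255],None,fx=6,fy=6,interpolation=cv2.INTER_CUBIC)
cv2.imwrite("pics/dd.png",np.hstack([a,b]))
E
```

```text
scene 0.03 [[222.2, 231.9], [242.5, 222.3], [215.0, 222.5], [235.0, 213.3], [228.7, 240.3], [249.2, 230.3]]
scene 0.066 [[221.0, 224.5], [241.7, 214.9], [213.7, 215.1], [234.1, 205.9], [227.6, 232.9], [248.6, 222.9]]
scene 0.09 [[220.2, 219.4], [241.2, 209.8], [212.8, 210.0], [233.5, 200.8], [226.8, 227.8], [248.1, 217.8]]
top 0.03 [[211.7, 191.7], [234.2, 193.6], [213.7, 176.7], [236.1, 178.6], [210.0, 204.5], [232.6, 206.6]]
top 0.066 [[209.1, 189.4], [232.1, 191.4], [211.2, 174.2], [234.1, 176.0], [207.4, 202.5], [230.4, 204.6]]
top 0.09 [[207.4, 187.8], [230.7, 189.8], [209.5, 172.4], [232.7, 174.3], [205.6, 201.1], [229.0, 203.2]]
```

View pics/dd.png

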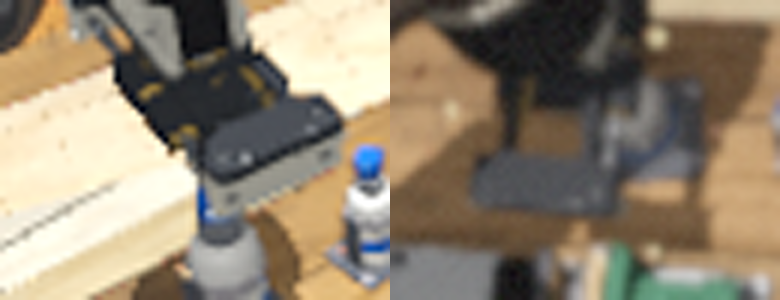

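The bar under the gripper looks higher than the reported pose implies, and the cap hasn't moved. The tips are probably still above the cap, so I'll feel downward in small steps.

Call:
{"op": "apply_moves", "data": {"commands": [[[1,0,0,-0.015,0],[1,0,0,-0.015,0],[1,0,0,0,0]]]}}

```text
t: 5.25
eef_pos: [0.5709, 0.2139, 0.1283]
ee_rot: [-3.141, 0.0, -1.666]
force: [-0.0, 0.8, 2.5]
width: 0.0003
gripper_force: 1.3
```

Call:
{"op": "apply_moves", "data": {"commands": [[[1,0,0,-0.015,0],[1,0,0,-0.01,0],[1,0,0,0,0]]]}}

```text
t: 5.55
eef_pos: [0.571, 0.2139, 0.1235]
ee_rot: [-3.141, 0.0, -1.666]
force: [-0.7, -0.0, 5.0]
width: 0.0001
gripper_force: 2.2
```

Call:
{"op": "apply_moves", "data": {"commands": [[[1,0,0,-0.01,0],[1,0,0,0,0]]]}}

```text
t: 5.75
eef_pos: [0.5711, 0.2139, 0.123]
ee_rot: [-3.14, 0.0, -1.666]
force: [-4.6, -0.6, 13.7]
width: 0.0005
gripper_force: 6.5
```

Call:
{"op": "apply_moves", "data": {"commands": [[[1,0,0,-0.007,0],[1,0,0,0,0]]]}}

```text
t: 5.95
eef_pos: [0.5711, 0.2139, 0.1228]
ee_rot: [-3.14, 0.001, -1.665]
force: [-8.5, -1.2, 22.1]
width: 0.0005
gripper_force: 10.9
```

Contact started at about z 0.130 and the hard stop came at 0.123, which is 7 mm of travel, so the cap went fully down. The effective fingertips therefore sit about 19 mm higher than the reported pose suggests. Next I'll retract and check that the cap springs back up.

Call:
{"op": "apply_moves", "data": {"commands": [[[1,0,0,0.1,0],[1,0,0,0.2,0],[1,0,0,0.22,0],[-1,0,0,0.18,0],[-1,-0.18,0.1,0,0],[-1,-0.18,0.11,0,0],[-1,-0.175,0.1,0,0],[-1,0,0,0,0],[-1,0,0,0,0]]]}}

```text
t: 6.85
eef_pos: [0.463, 0.2762, 0.2601]
ee_rot: [3.142, 0.0, -1.664]
force: [0.4, -0.9, 0.5]
width: 0.0425
gripper_force: 0.0
```

```bash
python3 - <<'E'
from h import *
d=grab("e");st=arm.get_state();p=st["eef_pos"];print(p,st["ee_rot"],st["width"])
print(blob(d["scene"],"scene",*COL["blue"],box=(212,218,232,236)))
y=np.array([-.9955,.095,0]);x=np.array([.095,.9955,0])
for n in d: print(n,proj(d[n],[p-[0,0,.022]+s*y*.044+[0,0,dz] for s in(1,-1) for dz in(0,.019)]).round(1).tolist())
a=cv2.resize(d["scene"]["image"][180:290,180:280],None,fx=4,fy=4,interpolation=cv2.INTER_CUBIC)
b=cv2.resize(d["top"]["image"][150:260,170:270],None,fx=4,fy=4,interpolation=cv2.INTER_CUBIC)
cv2.imwrite("pics/ee.png",np.hstack([a,b]))
E
```

```text
[0.46406639 0.27559265 0.25980923] [ 3.14134924e+00 -3.77875750e-04 -1.66637521e+00] 0.05076795910667991
[]
scene [[231.6, 233.7], [231.0, 229.4], [217.8, 216.2], [217.1, 211.9]]
top [[196.5, 217.1], [194.8, 216.1], [200.2, 190.0], [198.6, 188.7]]
```

View pics/ee.png

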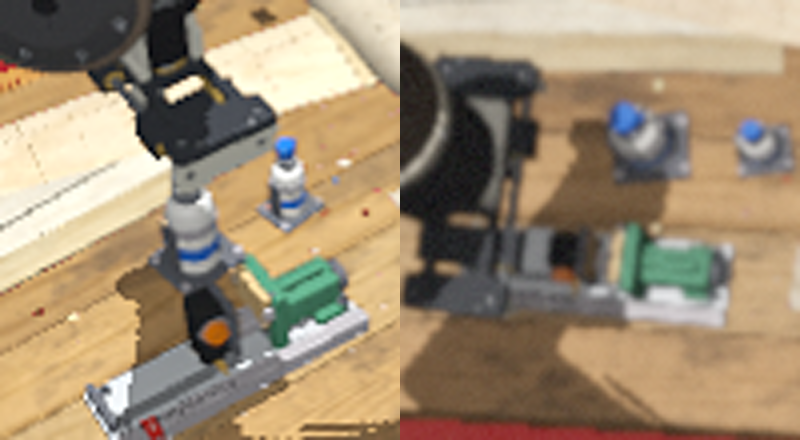

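The cap is back up: the blue circle shows again at top crop (627,118). The open fingers hang above the head, with the front fingertip at scene crop (187,195), which is px (227,229). I'll go lower but stay above the 90 mm head, and check the finger positions numerically.

Call:
{"op": "apply_moves", "data": {"commands": [[[-1,0,0,-0.2,0],[-1,0,0,-0.2,0],[-1,0,0,-0.2,0],[-1,0,0,0,0],[-1,0,0,0,0]]]}}

```text
t: 7.45
eef_pos: [0.4647, 0.2752, 0.1402]
ee_rot: [3.141, -0.002, -1.667]
force: [-0.3, 0.7, 1.1]
width: 0.0861
gripper_force: 0.0
```

```bash
python3 - <<'E'
from h import *
d=grab("g");st=arm.get_state();p=st["eef_pos"];print(p,st["ee_rot"],st["width"])
y=np.array([-.9955,.095,0]);x=np.array([.095,.9955,0])
for dz in(0,.019): print(dz,proj(d["scene"],[p+[0,0,dz-.022]+s*y+b*x for s in(.044,.054) for b in(-.0095,.0095)]).round(1).tolist())
im=d["scene"]["image"].astype(int)
for r in range(228,272): print(r,' '.join("%3d%s"%(v.mean(),"*" if v.max()-v.min()>45 else " ") for v in im[r,214:246]))
E
```

```text
[0.46531186 0.2764997  0.14212387] [-3.13951055e+00  1.90915753e-03 -1.66662667e+00] 0.08697960485905568
0 [[237.1, 256.7], [231.9, 259.4], [238.6, 258.8], [233.4, 261.4]]
0.019 [[236.6, 253.0], [231.3, 255.6], [238.1, 255.0], [232.9, 257.7]]
228  57   57   58   56   56   53   67   82   70   51   45   44   44   43   40   48  142  243  243  147* 100*  70   58   80   98  141* 172* 178* 178* 177* 177* 173*
229  56   56   56   54   53   60   75   79   64   44   44   42   40   56   78   90  218  255  235  159* 135*  93*  58   64   84  112  161* 175* 172* 170* 168* 167*
230  56   54   55   53   55   65   79   70   49   43   36   48   77   86  104  231  255  255  235  172* 152* 124* 113*  91*  70   90  130* 161* 168* 166* 167* 170*
231  53   54   51   54   64   76   72   56   46   66  159  188  195  244  255  255  255  255  228  179  175* 155* 151* 147* 102*  74   96  125  141* 143* 173  176 
232  54   53   55   68   78   69   53   44   45   50  122  186  207  254  255  255  255  247  203  181  186* 176* 161* 155* 128*  59   80   94  101  101  131  131 
233  48   54   67   76   75   70   52
[... 5657 characters left out ...]
  52   73   79  128  158  150  227  255  255 
268 177*  92*  92*  89*  84*  86* 122  169  161  160  157  158  158  164  157   91   25   32   32   29   28   25   72  104   93   74  124  158  151  159  233  237 
269 172*  86*  87*  87*  96  139  162  159  158  158  158  158  159  160  165  141   17   26   28   25   37   55   87  109  100  109  143  156  156  156  166  162 
270 163*  88*  97  140  164  162  159  159  159  158  159  157  159  159  161  146   80   24   25   61  105* 120* 110  104   98  113  144  161  162  155  157  151 
271  89  136  164  161  160  159  160  159  158  159  160  159  159  160  161  165  159  120   85  109  111* 118* 111*  98  112  146  163  142  137  150  135  135
```

Call:
{"op": "apply_moves", "data": {"commands": [[[-1,0,0,-0.15,0],[-1,0,0,-0.12,0],[-1,0,0,0,0],[-1,0,0,0,0]]]}}

```text
t: 7.95
eef_pos: [0.4647, 0.2765, 0.0879]
ee_rot: [-3.14, 0.001, -1.666]
force: [1.2, 0.6, 0.5]
width: 0.0878
gripper_force: 0.0
```

Call:
{"op": "apply_moves", "data": {"commands": [[[-1,0,0,-0.06,0],[-1,0,0,-0.06,0],[-1,0,0,0,0]]]}}

```text
t: 8.25
eef_pos: [0.4631, 0.2751, 0.0608]
ee_rot: [3.14, -0.001, -1.667]
force: [0.1, -0.7, 0.5]
width: 0.0879
gripper_force: 0.0
```

Call:
{"op": "apply_moves", "data": {"commands": [[[1,0,0,0,0],[1,0,0,0,0],[1,0,0,0,0],[1,0,0,0,0],[1,0,0,0,0],[1,0,0,0,0]]], "force": 20}}

```text
t: 8.85
eef_pos: [0.4634, 0.2759, 0.0622]
ee_rot: [3.141, 0.0, -1.667]
force: [-5.2, 2.0, 4.1]
width: 0.045
gripper_force: 2.7
```

Call:
{"op": "apply_moves", "data": {"commands": [[[1,0,0,0,0],[1,0,0,0,0],[1,0,0,0,0]]]}}

```text
t: 9.15
eef_pos: [0.4609, 0.2759, 0.062]
ee_rot: [3.138, -0.0, -1.667]
force: [-18.6, 7.7, 11.5]
width: 0.0363
gripper_force: 20.0
```

Call:
{"op": "apply_moves", "data": {"commands": [[[1,-0.015,0,0,0],[1,-0.01,0,0,0],[1,0,0,0,0]]]}}

```text
t: 9.45
eef_pos: [0.4606, 0.2761, 0.062]
ee_rot: [-3.139, 0.001, -1.666]
force: [10.3, -0.8, -7.6]
width: 0.0367
gripper_force: 20.0
```

Call:
{"op": "apply_moves", "data": {"commands": [[[1,0.009,0,0,0],[1,0.002,0.02,0,0],[1,0.003,0.03,0,0],[1,0.005,0.05,0,0],[1,0,0,0,0]]]}}

```text
t: 9.95
eef_pos: [0.4626, 0.2966, 0.062]
ee_rot: [3.141, -0.0, -1.666]
force: [-0.1, -2.1, 2.2]
width: 0.0368
gripper_force: 20.0
```

Call:
{"op": "apply_moves", "data": {"commands": [[[1,0.005,0.05,0,0],[1,0.005,0.05,0,0],[1,0.005,0.05,0,0],[1,0.005,0.05,0,0],[1,0.004,0.04,0,0],[1,0,0,0,0]]]}}

```text
t: 10.55
eef_pos: [0.4671, 0.345, 0.062]
ee_rot: [3.141, 0.0, -1.666]
force: [-2.6, -4.6, 4.5]
width: 0.0368
gripper_force: 20.0
```

```bash
cat > m.py <<'E'
from h import *
import sys
tag=sys.argv[1]
fs=[viewer.grab_frame("scene") for _ in range(4)]
im=np.mean([f["image"].astype(float) for f in fs],0);f=fs[0]
pickle.dump((f,im),open(tag+"_avg.pkl","wb"))
st=arm.get_state();print(st["eef_pos"],st["force"].round(1),st["width"])
b,g,r=im[...,0],im[...,1],im[...,2]
for rr in range(270,297): print(rr,' '.join("%02x%02x%02x"%tuple(int(v) for v in im[rr,c,::-1]) for c in range(207,229)))
E
python3 m.py h
```

```text
[0.46705627 0.34383594 0.06201634] [-3.8 -3.2  5.2] 0.03656032842933332
270 64573c 3f3e3c 2d3034 2e3035 2e3034 2f3035 2e3135 2e3034 2d3033 2e3034 2e3034 2d3034 2c2f33 3e4146 595d65 5d626a 5d6067 303438 262a2f 21252a 494c4a 8d8c83
271 8a7540 292c33 2c2f34 2e2f34 2e3135 323438 2e3134 2d3034 2e3134 2e3135 2e3135 2e3034 2d2f33 45494d 5e6369 2f3137 2a2d33 252a2f 494b49 8c8c82 adab9f a9a89d
272 6f5e39 2b2d34 2c2f34 2e3135 3e4144 5d6063 34373a 2e3135 3d3f43 515356 3a3c3f 2c2f34 2e3134 292c30 282c2e 2a2f33 4b4d4b 8c8c82 adaba0 a9a89d a7a59a a6a499
273 393130 3a3432 2c2f34 2e3134 373b3e 4a4d51 2c2e32 2d2f34 34363a 484a4e 383a3f 2a2d31 2a2c2f 2f3134 4d4f4d 8b8a81 adaba0 a9a79c a7a59b a6a49a a5a399 a5a398
274 866b4c 6f6256 303438 2d2f34 2d2e33 2d2f33 2f3136 303337 2d3236 2a2c31 292c30 313235 4e4e4c 888880 adaba1 a9a89d a7a59a a6a49a a6a49a a6a499 abaaa1 a7a8a3
275 99938b a4aaaf 696b6d 2d2f32 2b2e33 2e3135 2d3236 2a2d32 2b2c31 363838 51514e 88887f adaba0 a9a79d a7a59b a6a499 a6a49a a6a59a a7a59a 9e9c93 8d8e8e 8d9195
276 8c9297 a5aaac 9ea09e 50514f 2a2d31 303238 2b2e32 393a3b 545451 87867f adaba0
[... 2537 characters left out ...]
a704d 866c4b 866d4c 917551 917651 8f734f 775f41 8e714c 886b49 8d6e4a
293 957a54 977952 8c775e 7f7e83 817f84 807f84 827d7b 746f71 8d7a62 94774f 8c724d 876e4d 846c4b 836a49 896f4b 947751 8e724d 886c4a 866948 886b4a 8a6c49 8d6d4a
294 937852 937851 92754d 817b7c 979395 827c7a 8a765d 695436 8c724d 8b714f 826b49 7f674a 846c4a 816947 94764e 896d4a 8a6a48 8b6d4a 8d6f4b 8f704b 91724b 8e6f48
295 8f7550 927750 93774f 877157 a79b92 8b775e 8f744c 8d744e 856e4b 7b6548 836b4b 7e6748 8e734d 836646 9e7d54 92724d 97754f 94744e 91714b 91714b 906f49 8b6d48
296 937851 957a52 937750 93764e 94784f 957951 917852 89704e 846d4b 806849 907450 846947 92734e 93734e 93734e 95744e 95754c 93734a 8e7047 8f6f48 9b7951 b99463
```

```bash
cat > w.py <<'E'
from h import *
ux=np.array([.0950,.9955,0]);O=np.array([.4638,.2742,0])-.051*ux
def cen(im,r0,r1,c0,c1,w):
    p=im[r0:r1,c0:c1].astype(float);W=np.clip(w(p),0,None);Y,X=np.mgrid[r0:r1,c0:c1]
    return np.array([(W*X).sum(),(W*Y).sum()])/W.sum(),W.sum().round()
brass=lambda t:(lambda p:p[...,2]-p[...,0]-t)
def px(f,uv,z): return (onz(f,uv,z)-O)@ux
E
python3 - <<'E'
from w import *
d=load("a");s,f=d["scene"],d["top"]
bs,_=cen(s["image"],268,275,231,239,brass(40));
im=f["image"]
for r in range(216,228): print(r,' '.join("%02x%02x%02x"%tuple(im[r,c,::-1]) for c in range(206,220)))
print("marker top a")
for r in range(219,232): print(r,' '.join("%02x%02x%02x"%tuple(im[r,c,::-1]) for c in range(186,200)))
print("scene pointer a",bs,[px(s,bs,z).round(4) for z in(.018,.022,.026)],onz(s,bs,.022))
g,im=pickle.load(open("h_avg.pkl","rb"))
p=np.array([217.41,280.97]);l=np.array([217.65,286.1])
print("pointer h",[px(g,p,z).round(4) for z in(.018,.022,.026)],onz(g,p,.022),"line",px(g,l,.026).round(4),onz(g,l,.026))
E
```

```text
216 c8c9ca 959595 6b5d58 725345 7c5d4b 705144 52423e 514f50 6e6d72 7c7571 796857 5c4c3c 605853 9a9494
217 cacacc afa9a8 a47d6c b67d55 c0875b b27951 84553e 6a5855 706c6e 7a716e 776352 5a4937 5c5450 898484
218 bcbbbb b4a7a2 be896f d18d56 d9965c cf8853 b06b42 835b4d 6d6261 645d5b 625345 4c3e2f 4b433d 6c6866
219 b2b0b0 b5a8a3 c19681 d09672 d6986e cf8c62 ba7851 926145 6e5a4c 544b46 4e4540 3f342e 433e38 5d5b5a
220 cacbcc c9c6c7 c8bbb7 ccb5ad cdb3a7 c8a89a b99684 a38060 8c7456 716b65 706f70 666564 565656 67696a
221 d7d8da d8d8da d7d5d6 d7d4d3 d6d2d1 d3cdcc cfc4bb c5af8f b39f7d a39e99 b1b2b3 a8a8aa 979899 969799
222 d2d3d3 d4d5d6 d8d9da d9d9da d9d9d9 d7d6d6 d5cfc9 cdbca4 bbac96 b6b4b1 cccdce cdcdd0 c9cacc c9c9cb
223 c1bfc0 bdbcbd bcbcbd c0c0c0 c0bfc1 bcbabb bfb9b3 c0b19f b3aa9f bab8b8 cccbcd d3d3d5 d7d6d8 d7d8da
224 bab6b7 aaa6a9 a4a0a1 afabad afabad a3a0a1 a29b98 b4aba2 bbb6b3 c3c1c2 cbc9cb cdcacc cbc9cb cbcacc
225 c0bbbd c1babe bbb5b7 bdb8bb b9b4b5 afaaac a59fa1 afa8a9 c2bebf cbc5c8 ccc8c9 cbc6c8 c7c3c4 c5c1c3
226 c5bfc0 c9c4c5 c5c1c3 c3bdbf beb9bb b9b3b6 b4aeb0 b4afb0 c4bdc0 cbc5c8 cdc7ca
[... 1054 characters left out ...]

228 bda078 b99b76 b39570 ae906d a4876b a2887e 95817d 796158 896e53 b49773 c0a07a c4a57d c3a37c bfa27a
229 b59771 b1916c ac8e6b a88a67 a5876a a68f7d 9f8c7d 826c5a 8c7151 b0936e ba9c73 bea078 bd9f78 b89973
230 b99a72 bc9c73 ba9870 b4916d ab8a65 aa8c6c a6876a 967959 937555 9c7f5c a48565 a1815f a28462 a38564
231 bc9972 bf9d75 bd9a6f be9a73 bd9871 bb9870 b8956e b4926b af8d67 a98765 a68461 a48561 a98864 b18e68
scene pointer a [235.19685039 271.18897638] [np.float64(0.0475), np.float64(0.0486), np.float64(0.0498)] [0.44192773 0.27390133 0.022     ]
pointer h [np.float64(0.1172), np.float64(0.1181), np.float64(0.119)] [0.44689722 0.34317219 0.022     ] line 0.1279 [0.42659511 0.3549817  0.026     ]
```

```bash
python3 - <<'E'
from w import *
d=load("a");s,f=d["scene"],d["top"]
m=px(f,(191.6,223.8),.025);p=px(f,(213.45,221.9),.022);print("top: marker",m,"pointer",p,"diff",m-p)
print("tri pointer",tri(s,(235.2,271.19),f,(213.45,221.9)))
print("tri marker red",tri(s,(217.62,286.8),f,(191.6,224.3)))
E
```

```text
top: marker 0.1298869354054728 pointer 0.051338397781539084 diff 0.07854853762393371
tri pointer (array([0.43695794, 0.27589153, 0.0286293 ]), np.float64(0.001345268732329486))
tri marker red (array([0.42771612, 0.35634179, 0.02259247]), np.float64(0.0026055143684362955))
```

Call:
{"op": "apply_moves", "data": {"commands": [[[1,0.002,0.025,0,0],[1,0.002,0.02,0,0],[1,0,0,0,0],[1,0,0,0,0]]]}}

```text
t: 11.15
eef_pos: [0.4679, 0.3526, 0.062]
ee_rot: [3.141, -0.0, -1.666]
force: [-3.4, -4.2, 4.1]
width: 0.0368
gripper_force: 20.0
```

```bash
python3 m.py i | cut -d' ' -f1-18
```

```text
[0.46784302 0.35246925 0.06200991] [-3.6 -3.5  4.6] 0.03659493069629014
270 2c3036 2e3035 2f3135 2e3034 2e3135 2f3135 2f3135 2f3235 2e3034 2d3034 2c2e33 3c3f45 595e65 575c63 535860 575b64 63666f
271 2e3136 2d3035 2e3035 2f3135 2e3135 2e3034 2e3034 2e3034 2e3135 2e3035 2c2f33 3c3f44 545962 52565f 61636b 313438 282c31
272 2d3034 2e3035 2f3236 2d3034 2e3034 2e3135 2e3034 2f3135 2e3135 2f3135 2c2f33 44474d 64666d 2e3136 26282d 2b2f33 4b4c4b
273 2d3034 303337 424448 3c3d40 2d2f33 2e3034 37383b 404246 2c2f32 2c3034 2d3034 2b2e32 2c3133 2c2f32 4d4f4d 8b8a81 adaba0
274 2e3134 323438 494b4f 46474b 2c2f34 313337 45474b 53575a 2d3034 2a2d31 2a2c2f 313336 50524f 8a8a81 adaba0 a9a79d a7a59b
275 2e3136 2f3136 2d3034 2f3136 2f3236 2f3336 2b3034 292b31 292c31 343637 50504d 888780 adaba0 a9a79d a7a59b a6a49a a5a49a
276 37393a 2d2e33 2e3034 2f3136 2e3337 2d3035 2b2d31 39393a 535350 87867f adaba0 a9a89d a7a59b a5a499 a6a49a a6a59a a6a59a
277 75726d 292c31 303338 2b2e33 2b2e32 3b3d3e 565652 86857e adaba0 a9a89d a7a59b a6a49a a6a499 a7a59b a6a49a 9f9d94 7d7e7b
278 9b9992 40413f 2e3234 3a3b3d 464646 87877
[... 1592 characters left out ...]
5 858285 7c7b7e 828083 828084 828285 877e7d 965f52 8d7065 847c7a 8b7459 907550 927751
292 957851 846944 7e7875 8f8c91 7d7b7e 827f83 828184 828085 867e7f 897d78 8e7b63 8f754d 8a704d 866c4c 866d4b 917551 917651
293 957953 977a52 8d775f 7f7e83 817f83 817f84 837d7c 736e71 8d7a63 94774f 8d724d 88704d 846c4b 836a49 89704c 947751 8e724d
294 947853 937751 92754d 817a7b 989495 827c7a 8a765d 695436 8c724d 8c7250 826b4a 7f684a 846c4a 826946 94764f 896d4a 896a47
295 907550 91764f 93774f 877157 a79b93 8b775f 8f744c 8d744f 866e4b 7c6548 846c4b 7e6648 8e734e 836746 9e7d55 92734d 97764f
296 937851 967a53 937850 93764e 94784f 957952 907852 89714e 856e4b 816848 917451 856947 92734d 93744d 93744e 94744d 95754d
```

```bash
python3 - <<'E'
from w import *
g,_=pickle.load(open("i_avg.pkl","rb"))
uy=np.array([-ux[1],ux[0],0])
ph=(217.41,280.97);pi=(215.33,282.19)
for z in(.020,.022,.024,.026): print(z,"h",px(g,ph,z).round(4),"i",px(g,pi,z).round(4),(onz(g,pi,z)-O)@uy)
for q in((217.3,285),(217.7,286),(217.85,287)): print("line",q,px(g,q,.026).round(4),((onz(g,q,.026)-O)@uy).round(4))
b=onz(g,(217.6,286),.026);print(proj(g,[b,b+.01*ux,b+.01*uy,b+[0,0,.01]])-proj(g,b))
E
```

```text
0.02 h 0.1176 i 0.1257 0.022474175619767015
0.022 h 0.1181 i 0.1261 0.023843063933404417
0.024 h 0.1185 i 0.1266 0.02521195224704171
0.026 h 0.119 i 0.127 0.026580840560678998
line (217.3, 285) 0.1268 0.0402
line (217.7, 286) 0.1276 0.0445
line (217.85, 287) 0.129 0.0482
[[ 0.          0.        ]
 [-2.69025764  1.42478225]
 [ 1.42509704  2.11498076]
 [-0.36508067 -1.72576123]]
```

Call:
{"op": "apply_moves", "data": {"commands": [[[1,0.001,0.007,0,0],[1,0,0,0,0],[1,0,0,0,0]]]}}

```text
t: 11.65
eef_pos: [0.468, 0.3538, 0.062]
ee_rot: [3.141, -0.0, -1.667]
force: [-4.4, -3.2, 4.2]
width: 0.0368
gripper_force: 20.0
```

```bash
python3 m.py j | sed -n '1p;11,19p' | cut -d' ' -f1-15; python3 - <<'E'
from w import *
for t,box in (("h",(279,284,215,221)),("i",(280,285,213,218)),("j",(280,285,212,218))):
    g,im=pickle.load(open(t+"_avg.pkl","rb"))
    m=im.copy(); red=(m[...,2]-m[...,1])>45; m[red]=0
    c,w=cen(m,*box,brass(15)); print(t,c.round(2),w,[px(g,c,z).round(4) for z in(.02,.022,.024)])
ts=[]
for _ in range(3): ts.append(viewer.grab_frame("top")["image"].astype(float))
im=np.mean(ts,0)
for r in range(218,229): print(r,' '.join("%02x%02x%02x"%tuple(int(v) for v in im[r,c,::-1]) for c in range(186,200)))
E
```

```text
[0.46796863 0.35377498 0.06201855] [-3.8 -3.3  4. ] 0.03636489181745304
279 a09f95 646460 5b5b57 7e7d76 797974 a6a59b a8a69c a5a49a a6a49a a6a59a a5a399 9c9b91 6e6e6c 53565a
280 a3a5a2 a8a69d aba99e a6a49a 7a7a76 7d7d78 a6a69c a6a49b a6a498 9d9d95 7d7e7b 515457 444548 676b6e
281 9d9f9c b1afa4 a6a59a 9c9b91 888782 a5a39b a4a299 aaa290 a4926b 626467 606468 686b6e 75787b 909598
282 6c6c6d 9d9c92 a8a79c a7a69b a2a197 9a9992 89857b ae8d3e 9e803d 7d715a 737a7f 8f9598 a4a9ab a2a6a8
283 4c4d53 6e6f69 a7a59b a2a197 81837f 7e7e7c 616367 72685b a38d61 9a8a6c a3a5ab a2a2a5 999fa2 909094
284 4a4c52 4c4d52 868782 82817f 606266 5e6164 787c80 90949a a79fa2 9a703b a35f5f 993c39 565558 757578
285 4a4c51 4a4d52 4f5055 646669 515157 606367 a6acb0 a3a2a6 b05b5a a21f1a a94b46 9e3630 744243 8a8c90
286 434449 4a4d54 4a4c50 818488 6f7175 75787b 9ea2a5 8b8f93 5a3233 a12721 a95550 af7a73 9f312f 88767a
287 515458 45474d 5c5e63 9ca0a3 a1a4a8 696b6d 878589 88878b 7a7578 9a4746 a7332c ae6f69 ac1f1a 9e4e4f
h [217.42 280.98] 348.0 [np.float64(0.1176), np.float64(0.118), np.float64(0.1185)]
i [215.33 282.18] 374.0 [n
[... 564 characters left out ...]
3332 56514d 605c55 595652 464445 322e31 453d3d 5e5a5c 676668 686769 6a6a6b 6d6d6e 676668
223 363637 4b443d 6e6351 7d715c 706854 51473f 3f2826 4e3334 5b5151 615d5f 5e5c5d 5b585a 5f5d5f 59575a
224 39393a 534d4a 6b6257 7c7465 6f5f51 5f4036 5d312f 623839 635556 676363 6f6a6c 737071 686567 615c5e
225 3c3837 4d4742 5f5a58 787370 695350 6a3633 6b312c 6a3a3a 685959 6f696a 807b7c 959192 7b7577 666161
226 3e3a38 50453f 5c5858 736f71 624c4a 662f2d 662826 613530 65534d 695f5a 78706c 8f8682 87786f 78695e
227 474546 4e4743 545151 5f5d5e 574542 5c3532 5e3533 5c3930 604b3c 665545 6f5f4f 887461 a1876a 9a8064
228 4a4b4e 4d4c4d 4a4a4c 494646 4d423b 5a4a44 5e4c47 5d463b 634c39 69533d 6f5a42 7f674c 947959 907657
```

The brass pointer now reads 0.1275 m along the press and the white line 0.1276 m. The marker's pixels haven't changed, the button is held in (opening about 36.5 mm), and the spring's pull shows in the force reading. I'm handing in while holding.

```bash
python3 -c "
from station import arm
print(arm.job_done())"
```

```text
the job is handed in; nothing more can be done
None
```

I pressed the spray cap fully down and let it spring back up. I then drew the arm out with the lock button held in and handed the job in while holding it there; the pointer was within about 1 mm of the marker's white line by my camera measurement, and no verdict came back.

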